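# Push the pulled-out parts bins back home in the row

### The arm

A 6-joint arm with a two-finger parallel gripper is mounted at the origin on the work surface. World frame = base frame: x ahead of the robot, y to its left, z up, the work surface at z = 0. Lengths are in m, angles in rad, forces in N, time in s.
With the tool pointing down it reaches from about 0.375 to 0.9 m from the base axis. Payload 3.1 kg.
Tool frame: the origin (TCP) lies on the centre line of the jaws, within the pads' length; the fingertips stand 19 mm ahead of it and the grasp point (between the pads) is the TCP; z points along the fingers, y is the line along which they close (so a half turn about z gives the same grasp; the last joint's range is limited). The gripper opens to 85 mm and grips with 20 to 120 N. Pads are 22 mm wide; open, the fingers measure 114 mm over their backs; the gripper's body (76 mm by 85 mm) begins 54 mm behind the grasp point. The pads swing forward as they close: fully open they stand 13 mm farther back than shut.
Start: joints at [1.131, 0.527, 1.433, -0, 1.181, -0.178], TCP at [0.161, 0.604, 0.25] pointing down, gripper open.
Joint ranges: [-3.08, 3.08], [-0.75, 2.2], [0.22, 2.44], [-1.43, 4.57], [0, 2.65], [-2.85, 2.85]. Speed limits (rad/s): [2.79, 2.79, 3.14, 3.14, 3.14, 3.14].

### API

Orientations are given as a unit quaternion [x, y, z, w].
In Python, from station import manip gives the robot as it stands.
- The arm moves only by the tool servo_tool, never from a script. Its argument "rows" is a list that holds one entry, the list of rows, each a list of 7 numbers: the turn, a rotation vector about the tool's x, y, z in degrees, then the shift along the tool's x, y, z in m, then the gripper command: -1 is shut, 1 is fully open, values between are in proportion. In form: [[[wx, wy, wz, tx, ty, tz, jaw], ...]]. A call has 1 to 8 rows; each row shifts and turns the commanded pose from where the row before left it, along the tool's axes as they then stand; what a row does not reach is not made up. A row lasts 1/12 s, in which the tool goes at most 41.7 mm and 7.16 degrees, less where a joint would pass 70% of its speed; a pose out of reach is approached as far as the arm can. A call is refused whole if a number of a shift passes 0.0417 or a number of a turn 7.16, either way. A call with a gripper value outside its range is refused whole. The fingers move at their own pace and stop on an object; "squeeze" is the grip in N (left out, the last holds). Time passes only in rows, so rows that do not move let the fingers close. It gives the time, the measured TCP pose, the force, the opening and the grip force at its end, in the units of the state.
- manip.sense(): the state, without advancing time (a new reading comes with each control period).
- manip.snapshot(name): name is "scene" or "top" or "wrist"; returns the picture (400x640x3 uint8, blue, green, red); there is no depth.
- manip.camera_info(name): a dict with "K" (3x3 intrinsics, pixels), "k1" (the pictures are not rectified: a ray, as slopes to the right and down, at radius r is drawn at 1 + k1 r^2 times it, then the intrinsics apply), "camera_from_world" (4x4, takes a point from world to camera coordinates). Camera axes: x right, y down, z forward; pixel columns grow to the right and rows downward; lengths in m; the calibration is good to about 2 mm. A picture is of the moment at which its call begins: read the wrist's pose just before it. camera_info takes no time and is no camera call; for the wrist camera it gives the pose at the moment of the call.
- manip.sign_off(): hands the job in; it is judged then, once.
The state is a dict: "t": time; "q": joint angles; "qd": joint speeds; "tau": joint torques, N m; "tcp_pos": TCP position; "tool_rot": TCP orientation; "force": force on the tool from outside, world axes, zero at the start; "ft_torque": the same for the moment, N m; "finger_gap": opening from 0.0 (shut) to 1.0 (fully open); "gripper_force": force on a finger pad.
Only numpy, scipy, OpenCV 4.12 (cv2) and the standard library are available. Lean on these libraries where they do the work, as an engineer would, in place of code of your own. Each camera call takes 0.05 s, during which the arm holds its last target. There are 200 camera calls.

### The job

Two of the five blue parts bins on the storeroom bench have been left pulled forward out of the row, one of them right out and turned. Push each of them along the bench, without lifting or tipping it, back into its own empty place until its back is against the red back-stop rail, square and centred under its card like the others. Leave the three bins that are already home and the other things on the bench where they are.

Things in the scene. Friction and masses are not known exactly. Their poses are not given: they have to be found in the camera images.
- rail: Fixed back-stop rail: red folded-steel upstand bolted across the bench, 640 mm long, 55 mm high, at a slight angle that differs each time. Origin: on the bench at the foot of its front face (towards the robot), at mid-length; x points away from the robot, square to the face, y along it to the left. Bins' places lie along its front at y = -232, -116, 0, 116, 232 mm.
- bin_a: To be pushed home: left of the middle place, 50 to 95 mm forward of home, a little crooked. Blue plastic bin, open on top, 140 long (x) x 100 wide (y) x 75 mm high; front wall only 40 mm high, the sides slope down to it over the front 50 mm. Vertical 3 mm walls, stock inside. Loose. Origin: centre of its underside; -x is the low front (robot side), +x the back. Home: origin 70 mm before the rail face.
- bin_b: To be pushed home: right of the middle place, pulled wholly out in front of the row, 155 to 170 mm forward of home, up to 25 mm sideways of its place and turned up to 0.25 rad. Same shape and origin as bin_a. Bins a and b weigh 0.4 to 0.75 kg and slide with 2 to 8 N. A place is 132 mm wide between its neighbours (16 mm clear either side); an end place is open outwards.
- bin_n1: One of the three bins that already stand home against the rail; leave it there. Same shape and origin as bin_a. It is in the left pair of places, next to bin_a.
- bin_c: One of the three bins that already stand home against the rail; leave it there. Same shape and origin as bin_a. It is in the middle place.
- bin_n2: One of the three bins that already stand home against the rail; leave it there. Same shape and origin as bin_a. It is in the right pair of places, next to bin_b.
- card_a: Marks bin_a's own place. Aluminium card holder 80 mm wide clipped over the rail, from 63 to 95 mm above the bench, with a blank white card. Origin: at bench height on the rail's front face, at the middle of the bin's place; axes as the rail's.
- card_b: Marks bin_b's own place. Aluminium card holder 80 mm wide clipped over the rail, from 63 to 95 mm above the bench, with a blank white card. Origin: at bench height on the rail's front face, at the middle of the bin's place; axes as the rail's.
- card_n1: Marks bin_n1's place. Aluminium card holder 80 mm wide clipped over the rail, from 63 to 95 mm above the bench, with a blank white card. Origin: at bench height on the rail's front face, at the middle of the bin's place; axes as the rail's.
- card_c: Marks bin_c's place (the middle). Aluminium card holder 80 mm wide clipped over the rail, from 63 to 95 mm above the bench, with a blank white card. Origin: at bench height on the rail's front face, at the middle of the bin's place; axes as the rail's.
- card_n2: Marks bin_n2's place. Aluminium card holder 80 mm wide clipped over the rail, from 63 to 95 mm above the bench, with a blank white card. Origin: at bench height on the rail's front face, at the middle of the bin's place; axes as the rail's.
- spray_can: Upright metal spray can with a cap, 65 mm diameter, 172 mm high, its axis 60 to 100 mm in front (robot side) of the front of the home bin bin_n1, beside bin_a's place; easily knocked over. Origin: centre of its underside. Not to be disturbed.
- carton: Small brown carton 60 x 40 mm, 40 mm high, lying on the bench ahead of bin_n2, beside bin_b's place. Origin: centre of its underside; x along its 60 mm side. Not to be disturbed.
- marker: Marker pen lying on the bench, 132 mm long, 19 mm high, black cap on its +x end. Origin: on the bench below its middle. Not to be disturbed.
- tape_roll: Roll of brown packing tape lying flat at the left, 104 mm diameter, 48 mm high. Origin: centre of its underside. Not to be disturbed.
- wrap_roll: Small white roll of wrapping film on a cardboard core, standing upright at the left, 76 mm diameter, 112 mm high. Origin: centre of its underside. Not to be disturbed.
- scanner: Grey and black hand-held barcode scanner lying on its side at the right, about 165 x 110 mm, 42 mm high. Origin: below the middle of its head. Not to be disturbed.
- knife: Grey safety knife (blade retracted) lying flat at the right, 150 x 29 mm, 21 mm high. Origin: centre of its underside; x along its length. Not to be disturbed.

How it is judged:
By the outcome, as a careful person would: the job done as asked, in the order asked, and still so for the second after the job is handed in, with the robot touching nothing.
It also fails if it takes over 61 s, if anything falls off the work surface, if the arm or the gripper's body presses on something with over 40 N, if the wrist force passes 120 N, or if a joint passes its speed limit or range.

## Working session

There is one attempt and no reset: what is moved stays moved. The work goes in short steps, Python scripts to look and compute and a tool call to move; the robot and the scene stay as the last step left them, time stands still between calls to the robot, and variables do not carry over. Pictures are saved under pics/ and viewed, at most 10 in all, crops included, and the job is handed in when it is done.

Besides the shell and the picture viewer there is one more tool, called after "Call:" as a command line: name --argument value ..., lists and objects as JSON in quotes. servo_tool: Moves the arm, as the interface text tells. Its arguments: {"type":"object","properties":{"rows":{"type":"array","items":{"type":"array","items":{"type":"array","items":{"type":"number"}}}},"squeeze":{"type":"number"}},"required":["rows"]}

```bash
mkdir -p pics; ls; python3 - <<'E'
from station import manip
import cv2,numpy as np
np.set_printoptions(precision=4,suppress=True)
s=manip.sense();print(s['t'],s['tcp_pos'],s['tool_rot'],s['finger_gap'])
for n in("scene","top"):
    cv2.imwrite(f'pics/{n}0.png',manip.snapshot(n));c=manip.camera_info(n);print(n,c['K'],c['k1'],c['camera_from_world'])
E
```

```text
pics
0.0 [0.1608 0.6032 0.2493] [ 0.13    0.9915 -0.0011 -0.0003] 1.0002935656073233
scene [[371.9795   0.     320.3519]
 [  0.     371.9795 198.3648]
 [  0.       0.       1.    ]] -0.0068919001698333655 [[ 0.6399  0.7682 -0.0195 -0.3299]
 [ 0.4755 -0.4158 -0.7752 -0.2399]
 [-0.6036  0.4868 -0.6314  1.3597]
 [ 0.      0.      0.      1.    ]]
top [[366.9187   0.     317.4772]
 [  0.     366.9187 201.2891]
 [  0.       0.       1.    ]] 0.007129983001760439 [[-0.0095 -1.     -0.     -0.0068]
 [-0.9853  0.0094 -0.1704  0.5233]
 [ 0.1704 -0.0016 -0.9854  1.0323]
 [ 0.      0.      0.      1.    ]]
```

View pics/top0.png

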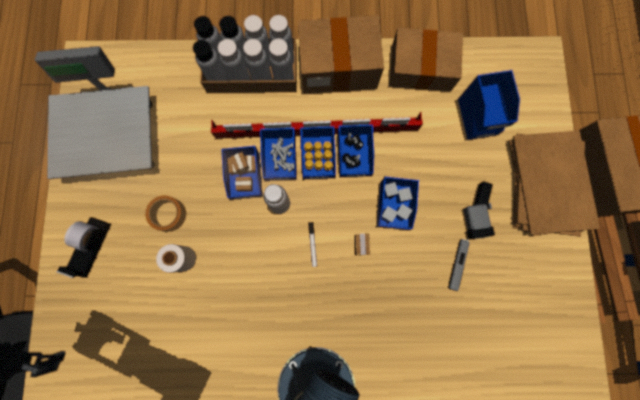

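View pics/scene0.png

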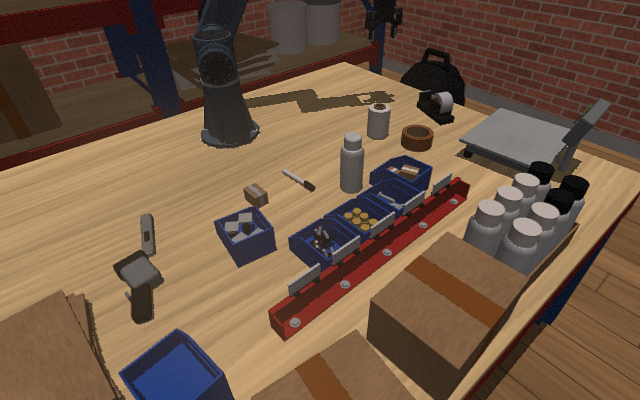

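The bins run left to right: a at (241,172), n1 at (279,152), c at (317,152), n2 at (356,150) and b at (398,203). The rail runs from (212,130) to (422,124), so both empty places are end places. The can top is at (274,190) and the carton at (362,244).

```bash
cat > h.py <<'E'
from station import manip
import cv2,numpy as np
from scipy.spatial.transform import Rotation as R
np.set_printoptions(precision=4,suppress=True)
def cast(c,px,z):
    "pixels -> world points on plane z"
    p=np.atleast_2d(np.array(px,float)); K=c['K']
    d=(p-[K[0][2],K[1][2]])/[K[0][0],K[1][1]]; u=d.copy()
    for _ in range(8): u=d/(1+c['k1']*(u**2).sum(1,keepdims=True))
    T=np.array(c['camera_from_world']); Ri=T[:3,:3].T; o=-Ri@T[:3,3]
    r=np.c_[u,np.ones(len(u))]@Ri.T
    return o+r*((z-o[2])/r[:,2])[:,None]
def blue(im):
    h=cv2.cvtColor(im,cv2.COLOR_BGR2HSV); return cv2.inRange(h,(105,120,30),(130,255,255))
E
python3 - <<'E'
from h import *
im=cv2.imread('pics/top0.png');c=manip.camera_info('top')
cv2.imwrite('pics/crop0.png',cv2.resize(im[105:265,195:435],None,fx=3.3,fy=3.3,interpolation=cv2.INTER_CUBIC))
m=cv2.inRange(cv2.cvtColor(im,cv2.COLOR_BGR2HSV),(0,150,40),(8,255,255))[100:150,200:435]
ys,xs=np.nonzero(m);print('rail px',xs.min()+200,xs.max()+200)
n,l,st,ce=cv2.connectedComponentsWithStats(blue(im)[100:260,200:440])
for i in range(1,n):
    if st[i,4]>80:
        pts=cv2.findContours((l==i).astype('u1'),0,2)[0][0].reshape(-1,2)
        r=cv2.minAreaRect(cast(c,pts+[200,100],.07)[:,:2].astype('f4'));print(st[i],r)
print(cast(c,[[274,190]],.172),cast(c,[[362,244]],.04),cast(c,[[312,226],[315,263]],.02))
w=manip.camera_info('wrist');print(w['K'],w['k1'],w['camera_from_world']);print(np.linalg.inv(w['camera_from_world']))
print(R.from_quat(manip.sense()['tool_rot']).as_matrix())
E
```

```text
rail px 211 421
[ 138   24   36   52 1392] ((0.6735384464263916, -0.1276259571313858), (0.1545911431312561, 0.10455016046762466), 1.1944879293441772)
[  60   27   36   51 1013] ((0.6663413643836975, 0.1045905277132988), (0.15309268236160278, 0.10089587420225143), 1.471927523612976)
[100  26  35  52 867] ((0.6687103509902954, -0.014242183417081833), (0.15420804917812347, 0.10129494965076447), 1.8068913221359253)
[86 46  9 18 99] ((0.6588066220283508, 0.06747296452522278), (0.0516921691596508, 0.023402903228998184), 0.07394438982009888)
[ 28  72  32  26 308] ((0.5681374073028564, 0.2044377624988556), (0.06548500061035156, 0.08980855345726013), 8.50856876373291)
[ 179   78   39   51 1034] ((0.5127210021018982, -0.24120047688484192), (0.10532186925411224, 0.142242893576622), 82.90794372558594)
[[0.5321 0.1011 0.172 ]] [[ 0.3976 -0.1393  0.04  ]] [[ 0.4532  0.0052  0.02  ]
 [ 0.3448 -0.0028  0.02  ]]
[[324.5648   0.     314.3379]
 [  0.     324.5648 201.2488]
 [  0.       0.       1.    ]] -0.05082375230530159 [[ 0.2576  0.9662 -0.0015 -0.6244]
 [ 0.9263 -0.2465  0.2848 -0.0373]
 [ 0.2748 -0.0747 -0.9586  0.3789]
 [ 0.      0.      0.      1.    ]]
[[ 0.2576  0.9263  0.2748  0.0913]
 [ 0.9662 -0.2465 -0.0747  0.6225]
 [-0.0015  0.2848 -0.9586  0.3729]
 [ 0.      0.      0.      1.    ]]
[[-0.9662  0.2578 -0.0008]
 [ 0.2578  0.9662 -0.0017]
 [ 0.0003 -0.0019 -1.    ]]
```

View pics/crop0.png

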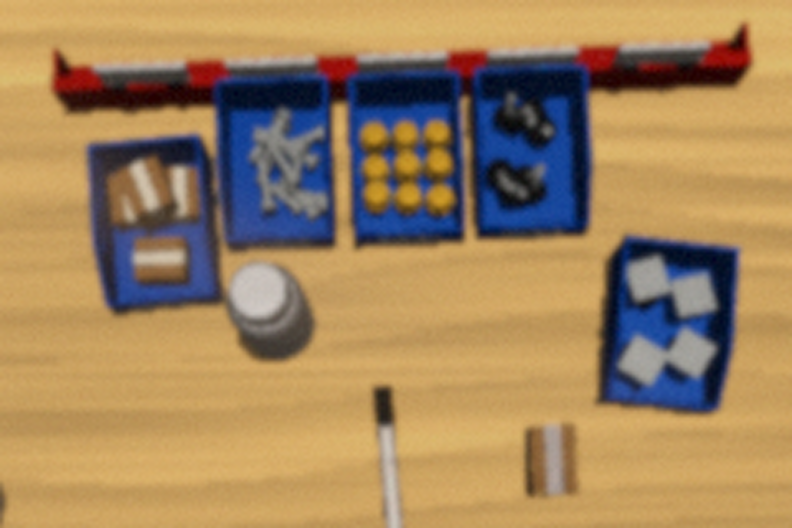

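Call:
servo_tool --rows '[[[0,0,-5.6,-0.03,-0.025,-0.01,1],[0,0,-5.6,-0.03,-0.025,-0.01,1],[0,0,-5.5,-0.03,-0.025,-0.01,1],[0,0,0,-0.03,-0.028,-0.01,1],[0,0,0,-0.03,-0.028,-0.01,1],[0,0,0,-0.03,-0.028,0,1],[0,0,0,-0.03,-0.028,0,1],[0,0,0,-0.03,-0.028,0,1]]]'

```text
t: 0.77
tcp_pos: [0.3918, 0.3793, 0.3001]
tool_rot: [-0.015, 1.0, 0.0, -0.0]
force: [0.8, 0.6, -0.8]
finger_gap: 1.001
gripper_force: 0.0
```

Call:
servo_tool --rows '[[[0,0,0,-0.015,-0.038,0,1],[0,0,0,-0.01,-0.04,0,1],[0,0,0,-0.01,-0.04,0,1],[0,0,0,-0.01,-0.04,0,1],[0,0,0,0,-0.04,0,1],[0,0,0,0,-0.04,0,1],[0,0,0,0,-0.04,0,1],[0,0,0,0,-0.04,0,1]]]'

```text
t: 1.43
tcp_pos: [0.445, 0.0627, 0.2998]
tool_rot: [-0.015, 1.0, 0.0, -0.0]
force: [1.2, -1.2, 0.6]
finger_gap: 0.998
gripper_force: 0.0
```

Call:
servo_tool --rows '[[[0,0,0,0,-0.035,0,1],[0,0,0,0,-0.03,0,1],[0,0,0,0,-0.02,0,1],[0,0,0,0,-0.01,0,1],[0,0,0,0,0,0,1],[0,0,0,0,0,0,1]]]'

```text
t: 1.93
tcp_pos: [0.4482, -0.0301, 0.2998]
tool_rot: [-0.015, 1.0, 0.001, -0.0]
force: [0.9, 1.3, 1.1]
finger_gap: 1.002
gripper_force: 0.0
```

```bash
python3 - <<'E'
from h import *
import pickle
s=manip.sense();c=manip.camera_info('wrist');im=manip.snapshot('wrist')
print(s['t'],s['tcp_pos'],R.from_quat(s['tool_rot']).as_matrix()[:,0],s['force'])
cv2.imwrite('pics/w1.png',im);pickle.dump(c,open('w1.pkl','wb'))
E
```

```text
1.9333 [ 0.4482 -0.0301  0.2998] [-0.9996 -0.0296  0.0008] [0.9273 1.2999 1.0827]
```

View pics/w1.png

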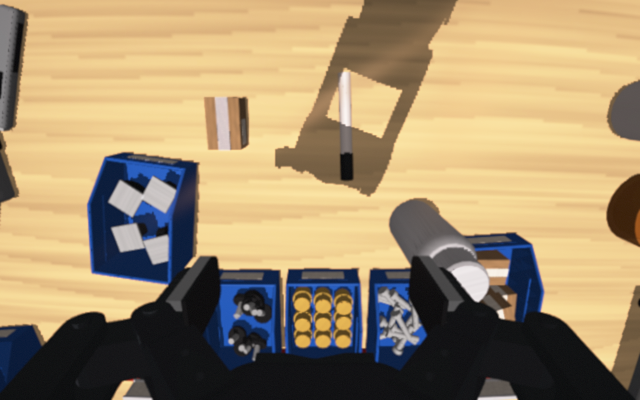

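Wrist view, with +x downwards: bin_b is at (140,217), with its low front towards the top of the picture. The fronts of n2, c and n1 lie along row ~270, bin_a is partly hidden behind the can at (510,270), and the carton is at (226,122).

```bash
python3 - <<'E'
import cv2
im=cv2.imread('pics/w1.png')
cv2.imwrite('pics/c1.png',cv2.resize(im[145:295,80:370],None,fx=2.75,fy=2.75,interpolation=cv2.INTER_CUBIC))
E
```

```text
(no output)
```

View pics/c1.png

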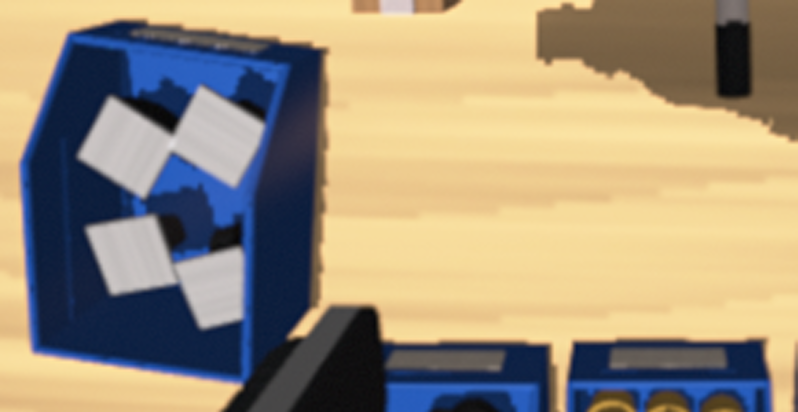

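Crop shows bin_b's front rim corners at (68,34) and (291,65) and its back rim corners at (33,352) and (246,381). The front rim corner of n2 is at (551,382), and those of c are at (571,381) and (768,381).

```bash
python3 - <<'E'
from h import *
import pickle
c=pickle.load(open('w1.pkl','rb'))
f=lambda p,z:cast(c,np.array(p)/2.75+[80,145],z)[:,:2]
F=f([[68,34],[291,65]],.04);B=f([[33,352],[246,381]],.075);G=f([[326,48]],0)
print('b front',F,'back',B,'bot',G, np.linalg.norm(F[0]-F[1]),np.linalg.norm(F.mean(0)-B.mean(0)))
d=B.mean(0)-F.mean(0);e=F[1]-F[0];print('b centre',(F.mean(0)+B.mean(0))/2,'yaw',np.arctan2(d[1],d[0]),np.arctan2(-e[0],e[1]))
C=f([[551,382],[571,381],[768,381]],.04);Cb=f([[551,343],[573,343],[765,343]],0);print('n2/c fronts',C,Cb)
t=manip.camera_info('top');g=lambda p,z:cast(t,np.array(p)/3.3+[195,105],z)[:,:2]
print('top rail ends top front z.055',g([[68,92],[748,65]],.055),'foot',g([[68,108],[748,80]],0))
print('cards',g([[142,73],[271,69],[403,64],[533,59],[664,55]],.08))
print('back rim a,n1,c,n2,b', [g(p,.075).tolist() for p in ([[89,146],[200,136]],[[216,84],[329,76]],[[349,77],[461,72]],[[475,72],[588,68]],[[626,239],[738,250]])])
print('front rim', [g(p,.04).tolist() for p in ([[113,303],[219,296]],[[228,240],[334,235]],[[356,237],[464,234]],[[477,231],[588,227]],[[603,396],[716,403]])])
E
```

```text
b front [[ 0.442  -0.2834]
 [ 0.4535 -0.1843]] back [[ 0.5799 -0.2999]
 [ 0.5901 -0.2032]] bot [[ 0.4528 -0.1824]] 0.09976616140993975 0.13838620973004967
b centre [ 0.5164 -0.2427] yaw -0.12837306709733676 -0.11525349382858165
n2/c fronts [[ 0.6066 -0.0702]
 [ 0.6057 -0.0605]
 [ 0.603   0.0353]] [[ 0.6072 -0.0741]
 [ 0.6068 -0.0625]
 [ 0.6039  0.0391]]
top rail ends top front z.055 [[ 0.7328  0.2921]
 [ 0.7528 -0.328 ]] foot [[ 0.7374  0.3073]
 [ 0.7593 -0.3437]]
cards [[ 0.7407  0.2197]
 [ 0.7434  0.1049]
 [ 0.747  -0.0128]
 [ 0.7505 -0.1289]
 [ 0.7531 -0.246 ]]
back rim a,n1,c,n2,b [[[0.6750557641528037, 0.2659421650765164], [0.6833952199744788, 0.16787011716378208]], [[0.7316861048410613, 0.15448573960061232], [0.73827206115468, 0.05349795718481228]], [[0.7371646620933026, 0.03559998463146312], [0.7409149494315572, -0.0647101613561151]], [[0.740793804560738, -0.07724722636670728], [0.7435660700764464, -0.1785504461317528]], [[0.5860571839516605, -0.2062345561959249], [0.5752627246188793, -0.30347769988503587]]]
front rim [[[0.5399807981213176, 0.2487894139023379], [0.5454655726752413, 0.15403941640853935]], [[0.5969133963772991, 0.1467579918484357], [0.6006532025759632, 0.05098599877653541]], [[0.5986081345977452, 0.03109566148012855], [0.6004654411948095, -0.06659814947483525]], [[0.6031408941163836, -0.0784109466943417], [0.6058953751418847, -0.17896011051516117]], [[0.45226207774588023, -0.18678225142944252], [0.445136493537885, -0.28622637986132704]]]
```

Call:
servo_tool --rows '[[[0,0,0,0,0.03,-0.015,0.3],[0,0,0,0,0.04,-0.015,0.3],[0,0,0,0,0.04,-0.015,0.3],[0,0,0,0,0.04,-0.015,0.3],[0,0,0,0,0.04,-0.015,0.3],[0,0,0,0,0.04,-0.015,0.3],[0,0,0,0,0.02,0,0.3],[0,-7,0,0,0,0,0.3]]]'

```text
t: 2.65
tcp_pos: [0.4438, 0.2201, 0.3888]
tool_rot: [-0.018, 0.998, 0.003, 0.063]
force: [-0.1, 0.2, -1.0]
finger_gap: 0.647
gripper_force: 0.0
```

Call:
servo_tool --rows '[[[0,-7,0,0,0,0,0.3],[0,-7,0,0,0,0,0.3],[0,0,0,0,0,0,0.3],[0,0,0,0,0,0,0.3],[0,0,0,0,0,0,0.3]]]'

```text
t: 3.07
tcp_pos: [0.4416, 0.2154, 0.3891]
tool_rot: [-0.016, 0.983, 0.003, 0.182]
force: [0.1, 0.4, 0.6]
finger_gap: 0.653
gripper_force: 0.0
```

```bash
python3 - <<'E'
from h import *
import pickle
s=manip.sense();c=manip.camera_info('wrist');im=manip.snapshot('wrist')
print(s['t'],s['tcp_pos'],s['finger_gap'],R.from_quat(s['tool_rot']).as_matrix())
cv2.imwrite('pics/w2.png',im);pickle.dump(c,open('w2.pkl','wb'))
cv2.imwrite('pics/c2.png',cv2.resize(im[60:330,80:500],None,fx=1.9,fy=1.9,interpolation=cv2.INTER_CUBIC))
E
```

```text
3.0667 [0.4416 0.2154 0.3891] 0.6525022704946696 [[-0.9332 -0.032   0.358 ]
 [-0.0297  0.9995  0.012 ]
 [-0.3582  0.0006 -0.9336]]
```

View pics/c2.png

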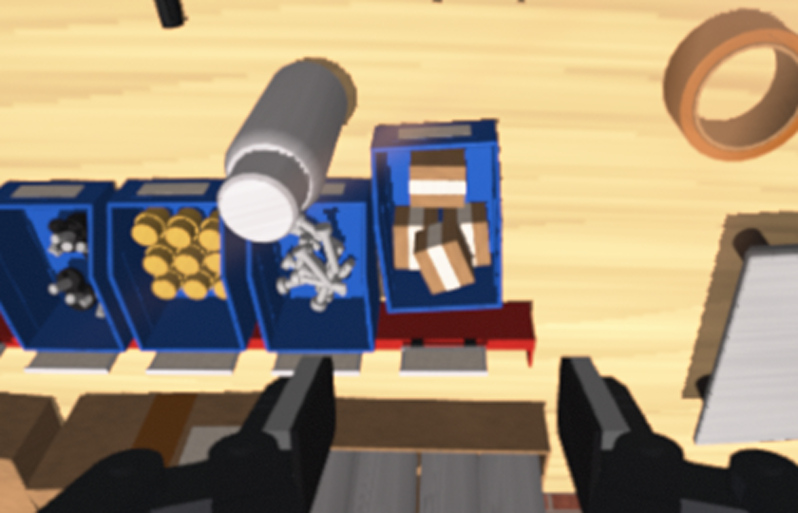

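Crop shows bin_a's front rim at (373,151)-(497,146) and its back rim at (384,310)-(502,303). The back rim of n1 is at (259,352)-(377,350), of c at (136,351)-(246,350), and card_a is at (401,372)-(491,371).

```bash
python3 - <<'E'
from h import *
import pickle
c=pickle.load(open('w2.pkl','rb'))
f=lambda p,z:cast(c,np.array(p)/1.9+[80,60],z)[:,:2]
F=f([[373,151],[497,146]],.04);B=f([[384,310],[502,303]],.075)
print('a front',F,'back',B)
d=B.mean(0)-F.mean(0);e=B[1]-B[0];g=F[1]-F[0];print('centre',(F.mean(0)+B.mean(0))/2,'yaw',np.arctan2(d[1],d[0]),np.arctan2(-e[0],e[1]),np.arctan2(-g[0],g[1]))
print('n1 back',f([[259,352],[377,350]],.075),'c back',f([[136,351],[246,350]],.075),'card',f([[401,372],[491,371]],.095),f([[403,348],[486,347]],.063))
print('rail end top',f([[533,341]],.055),'can base top',f([[259,206]],.172))
E
```

```text
a front [[0.5528 0.163 ]
 [0.5454 0.2598]] back [[0.6875 0.1706]
 [0.6762 0.2726]]
centre [0.6155 0.2165] yaw 0.07680591021205659 0.10986092817327062 0.07577521913056318
n1 back [[0.7432 0.0531]
 [0.7368 0.1628]] c back [[ 0.7465 -0.063 ]
 [ 0.7411  0.0414]] card [[0.7439 0.1859]
 [0.74   0.2669]] [[0.7454 0.186 ]
 [0.7416 0.2642]]
rail end top [[0.7402 0.3095]] can base top [[0.523  0.1098]]
```

Call:
servo_tool --rows '[[[0,7,0,0,0,0,0.3],[0,7,0,0,0,0,0.3],[0,7,0,0,0,0,0.3],[0,0,-3.1,0,0,0,0.3],[0,0,0,-0.02,-0.005,0.03,0.3],[0,0,0,-0.019,-0.005,0.04,0.3],[0,0,0,0,0,0.04,0.3],[0,0,0,0,0,0.04,0.3]]]'

```text
t: 3.78
tcp_pos: [0.4832, 0.2077, 0.2396]
tool_rot: [-0.041, 0.999, 0.0, 0.001]
force: [1.0, 0.0, 0.3]
finger_gap: 0.653
gripper_force: 0.0
```

Call:
servo_tool --rows '[[[0,0,0,0,0,0.04,0.3],[0,0,0,0,0,0.04,0.3],[0,0,0,0,0,0.04,0.3],[0,0,0,0,0,0.035,0.3],[0,0,0,0,0,0.025,0.3],[0,0,0,0,0,0.015,0.3],[0,0,0,0,0,0.008,0.3],[0,0,0,0,0,0,0.3]]]'

```text
t: 4.45
tcp_pos: [0.4802, 0.2076, 0.0355]
tool_rot: [-0.042, 0.999, -0.0, -0.002]
force: [0.4, -0.6, -0.2]
finger_gap: 0.65
gripper_force: 0.0
```

Call:
servo_tool --rows '[[[0,0,0,-0.02,0,0.005,0.3],[0,0,0,-0.015,-0.001,0,0.3],[0,0,0,-0.008,0,0,0.3],[0,0,0,-0.006,0,0,0.3],[0,0,0,-0.005,0,0,0.3]]]'

```text
t: 4.87
tcp_pos: [0.533, 0.2115, 0.0336]
tool_rot: [-0.042, 0.999, -0.0, -0.001]
force: [-7.6, 0.2, 5.3]
finger_gap: 0.649
gripper_force: 3.3
```

Call:
servo_tool --rows '[[[0,0,0,-0.003,0,0,0.3],[0,0,0,-0.003,0,0,0.3],[0,0,0,-0.003,0,0,0.3]]]'

```text
t: 5.12
tcp_pos: [0.5373, 0.212, 0.033]
tool_rot: [-0.043, 0.999, -0.001, -0.005]
force: [-7.5, -0.3, 6.7]
finger_gap: 0.643
gripper_force: 3.8
```

Call:
servo_tool --rows '[[[0,0,0.5,-0.006,0.001,-0.003,0.3],[0,0,0.5,-0.006,0.001,0,0.3],[0,0,0.5,-0.006,0.001,0,0.3],[0,0,0.5,-0.006,0.001,0,0.3],[0,0,0.5,-0.006,0.001,0,0.3],[0,0,0.6,-0.006,0.001,0,0.3]]]'

```text
t: 5.62
tcp_pos: [0.5763, 0.2206, 0.0359]
tool_rot: [-0.015, 1.0, -0.0, -0.002]
force: [-6.3, -1.1, 4.5]
finger_gap: 0.646
gripper_force: 3.1
```

```bash
python3 - <<'E'
from h import *
s=manip.sense();im=manip.snapshot('top');print(s['tcp_pos'],s['force'],R.from_quat(s['tool_rot']).as_matrix()[:,0])
cv2.imwrite('pics/t3.png',im);cv2.imwrite('pics/c3.png',cv2.resize(im[105:225,195:315],None,fx=5,fy=5,interpolation=cv2.INTER_CUBIC))
E
```

```text
[0.5763 0.2206 0.0359] [-6.3453 -1.1272  4.5202] [-0.9995 -0.03    0.0047]
```

View pics/c3.png

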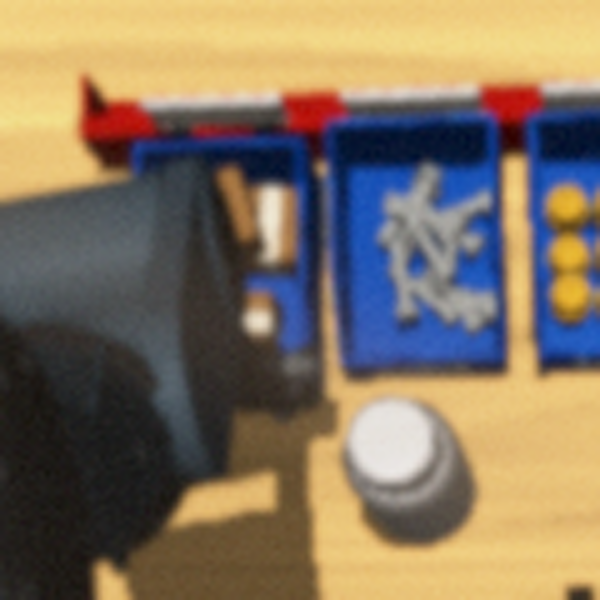

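The crop shows bin_a about 12 mm short of the rail, nearly square and 2-3 mm too near n1. The can and n1 are undisturbed.

Call:
servo_tool --rows '[[[0,0,0,-0.004,0.001,0,0.3],[0,0,0,-0.004,0.001,0,0.3],[0,0,0,-0.003,0.001,0,0.3]]]'

```text
t: 5.92
tcp_pos: [0.5871, 0.2233, 0.0357]
tool_rot: [-0.015, 1.0, -0.001, -0.002]
force: [-11.2, -3.3, 5.9]
finger_gap: 0.653
gripper_force: 4.3
```

Call:
servo_tool --rows '[[[0,0,0,-0.002,0,0,0.3],[0,0,0,-0.002,0,0,0.3]]]'

```text
t: 6.08
tcp_pos: [0.5871, 0.2234, 0.0357]
tool_rot: [-0.015, 1.0, -0.001, -0.007]
force: [-15.2, -1.0, 13.2]
finger_gap: 0.648
gripper_force: 7.9
```

Call:
servo_tool --rows '[[[0,0,0,-0.002,0,0,0.3],[0,0,0,0,0,0,0.3],[0,0,0,0.015,0,0,0.3],[0,0,0,0.04,0,0,0.3],[0,0,0,0.04,0,-0.02,0.3],[0,0,0,0.03,0,-0.04,0.3],[0,0,0,0.02,0,-0.041,0.3],[0,0,0,0.01,0,-0.041,0.3]]]'

```text
t: 6.75
tcp_pos: [0.4469, 0.2195, 0.166]
tool_rot: [-0.016, 1.0, -0.0, -0.001]
force: [1.5, 0.1, 0.7]
finger_gap: 0.651
gripper_force: 0.0
```

Call:
servo_tool --rows '[[[0,0,0,0,0,-0.041,0.3],[0,0,0,0,0,-0.041,0.3],[0,0,0,0,0,-0.041,0.3],[0,0,0,0,0,-0.041,0.3],[0,0,0,0,0,-0.041,0.3],[0,-7,0,0,0,0,0.3],[0,-7,0,0,0,0,0.3],[0,-7,0,0,0,0,0.3]]]'

```text
t: 7.42
tcp_pos: [0.4522, 0.2202, 0.3743]
tool_rot: [-0.015, 0.982, 0.004, 0.189]
force: [-0.2, -1.5, -1.6]
finger_gap: 0.652
gripper_force: 0.0
```

Call:
servo_tool --rows '[[[0,0,0,0,0,0,0.3],[0,0,0,0,0,0,0.3]]]'

```text
t: 7.58
tcp_pos: [0.4489, 0.2198, 0.3713]
tool_rot: [-0.016, 0.983, 0.003, 0.182]
force: [1.2, -0.0, 0.6]
finger_gap: 0.645
gripper_force: 0.0
```

```bash
python3 - <<'E'
from h import *
import pickle
s=manip.sense();c=manip.camera_info('wrist');im=manip.snapshot('wrist')
print(s['t'],s['tcp_pos'],R.from_quat(s['tool_rot']).as_matrix()[:,0])
cv2.imwrite('pics/w4.png',im);pickle.dump(c,open('w4.pkl','wb'))
cv2.imwrite('pics/c4.png',cv2.resize(im[130:290,80:400],None,fx=2.5,fy=2.5,interpolation=cv2.INTER_CUBIC))
E
```

```text
7.5833 [0.4489 0.2198 0.3713] [-0.9332 -0.0295 -0.358 ]
```

View pics/c4.png

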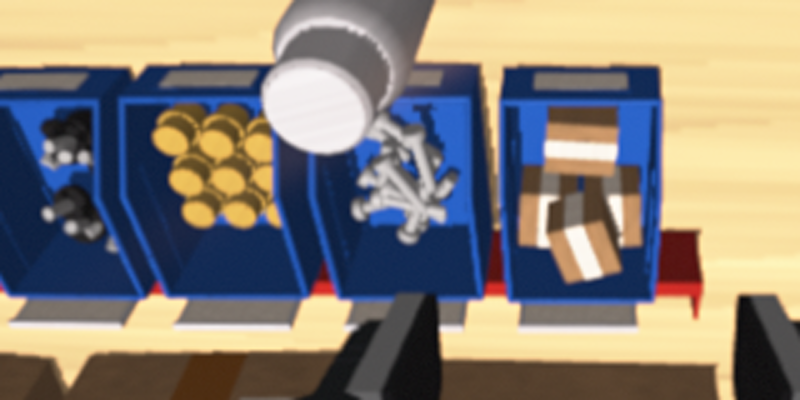

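Crop shows bin_a at home with its back rim at (510,301)-(655,300), next to n1 (335..483) and c (165..307). The bottom edges of the cards are at row ~326: card_a spans 518-637, card_n1 346-465 and card_c 174-295.

```bash
python3 - <<'E'
from h import *
import pickle
c=pickle.load(open('w4.pkl','rb'))
f=lambda p,z:cast(c,np.array(p)/2.5+[80,130],z)[:,:2]
for n,b,fr,k in (('a',[[510,301],[655,300]],[[503,103],[660,102]],[[518,327],[637,327]]),('n1',[[335,297],[483,296]],[[310,100],[475,100]],[[346,326],[465,326]]),('c',[[165,297],[307,296]],[[121,100],[277,99]],[[174,325],[295,325]])):
    B=f(b,.075);F=f(fr,.04);K=f(k,.095);print(n,'back',B.mean(0),B[1]-B[0],'front',F.mean(0),F[1]-F[0],'card',K.mean(0),'dy',B.mean(0)[1]-K.mean(0)[1])
E
```

```text
a back [0.7385 0.2273] [-0.0041  0.0984] front [0.6024 0.2226] [-0.0037  0.0958] card [0.743  0.2242] dy 0.003112056985438816
n1 back [0.7386 0.1095] [-0.0046  0.1009] front [0.6041 0.107 ] [-0.0029  0.1013] card [0.7459 0.1099] dy -0.00039034863208468884
c back [ 0.7432 -0.0098] [-0.005   0.0994] front [ 0.607  -0.0131] [-0.0033  0.0984] card [ 0.7496 -0.0054] dy -0.0043168149059684
```

Call:
servo_tool --rows '[[[0,7,0,0,-0.02,0,0.3],[0,7,0,0,-0.03,0,0.3],[0,7,0,0,-0.04,0,0.3],[0,0,4.3,0,-0.041,0,0.3],[0,0,4.3,0,-0.041,0,0.3],[0,0,0,0,-0.041,0,0.3],[0,0,0,0,-0.041,0,0.3],[0,0,0,0,-0.041,0.02,0.3]]]'

```text
t: 8.3
tcp_pos: [0.4417, -0.0755, 0.3558]
tool_rot: [0.06, 0.998, -0.001, 0.005]
force: [1.3, -0.4, -0.7]
finger_gap: 0.648
gripper_force: 0.0
```

Call:
servo_tool --rows '[[[0,0,0,0,-0.041,0.02,0.3],[0,0,0,0,-0.04,0.03,0.3],[0,0,0,0,-0.04,0.04,0.3],[0,0,0,0,-0.02,0.04,0.3],[0,0,0,0,-0.01,0.03,0.3],[0,0,0,0,0,0,0.3],[0,0,0,0,0,0,0.3]]]'

```text
t: 8.88
tcp_pos: [0.4228, -0.2003, 0.2114]
tool_rot: [0.061, 0.998, 0.001, -0.001]
force: [-0.1, -0.2, 0.6]
finger_gap: 0.648
gripper_force: 0.0
```

Call:
servo_tool --rows '[[[0,0,0,0.013,-0.015,0,0.3],[0,0,0,0.013,-0.015,0.02,0.3],[0,0,0,0,0,0.04,0.3],[0,0,0,0,0,0.04,0.3],[0,0,0,0,0,0.035,0.3],[0,0,0,0,0,0.025,0.3],[0,0,0,0,0,0.013,0.3],[0,0,0,0,0,0,0.3]]]'

```text
t: 9.55
tcp_pos: [0.3943, -0.226, 0.0385]
tool_rot: [0.059, 0.998, 0.0, -0.0]
force: [-0.2, -0.2, -0.4]
finger_gap: 0.649
gripper_force: 0.0
```

Call:
servo_tool --rows '[[[0,0,0,-0.012,-0.001,0.002,0.3],[0,0,0,-0.01,0,0,0.3],[0,0,0,-0.007,0,0,0.3],[0,0,0,-0.005,0,0,0.3],[0,0,0,-0.004,0,0,0.3],[0,0,0,-0.004,0,0,0.3]]]'

```text
t: 10.05
tcp_pos: [0.435, -0.2316, 0.0382]
tool_rot: [0.059, 0.998, -0.0, 0.001]
force: [-0.2, 0.1, 0.3]
finger_gap: 0.645
gripper_force: 0.0
```

Call:
servo_tool --rows '[[[0,0,0,-0.004,0,0.002,0.3],[0,0,0,-0.004,0,0,0.3],[0,0,0,-0.004,0,0,0.3],[0,0,-0.7,-0.006,0.0002,0,0.3],[0,0,-0.7,-0.006,0.0001,0,0.3],[0,0,-0.7,-0.006,0.0001,0,0.3],[0,0,-0.7,-0.006,0,0,0.3],[0,0,-0.7,-0.006,0,0,0.3]]]'

```text
t: 10.72
tcp_pos: [0.4729, -0.2338, 0.0353]
tool_rot: [0.029, 1.0, 0.002, -0.004]
force: [-7.4, -0.2, 5.5]
finger_gap: 0.652
gripper_force: 3.5
```

Call:
servo_tool --rows '[[[0,0,-0.7,-0.006,-0.0001,0,0.3],[0,0,-0.7,-0.006,-0.0002,0,0.3],[0,0,-0.7,-0.006,-0.0003,0,0.3],[0,0,-0.7,-0.006,-0.0003,0,0.3],[0,0,-0.7,-0.006,-0.0004,0,0.3],[0,0,-0.7,-0.006,-0.0005,0,0.3],[0,0,-0.7,-0.006,-0.0006,0,0.3]]]'

```text
t: 11.3
tcp_pos: [0.5145, -0.2373, 0.0353]
tool_rot: [-0.014, 1.0, 0.002, -0.004]
force: [-7.7, -0.4, 6.8]
finger_gap: 0.65
gripper_force: 3.9
```

```bash
python3 - <<'E'
from h import *
s=manip.sense();im=manip.snapshot('top');print(s['tcp_pos'],s['force'],R.from_quat(s['tool_rot']).as_matrix()[:,0])
cv2.imwrite('pics/c5.png',cv2.resize(im[105:225,320:440],None,fx=5,fy=5,interpolation=cv2.INTER_CUBIC))
E
```

```text
[ 0.5145 -0.2373  0.0353] [-7.6539 -0.4373  6.8092] [-0.9996 -0.0282  0.0078]
```

View pics/c5.png

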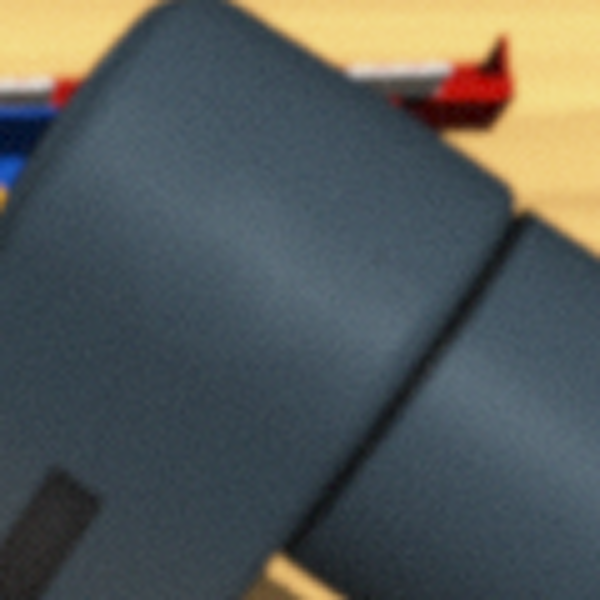

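The arm hides bin_b in this view, so I'll push on most of the way, back off, and measure with the wrist camera.

Call:
servo_tool --rows '[[[0,0,0,-0.007,-0.0008,0,0.3],[0,0,0,-0.007,-0.0008,0,0.3],[0,0,0,-0.007,-0.0008,0,0.3],[0,0,0,-0.007,-0.0008,0,0.3],[0,0,0,-0.007,-0.0008,0,0.3],[0,0,0,-0.007,-0.0008,0,0.3],[0,0,0,-0.005,-0.0005,0,0.3],[0,0,0,0,0,0,0.3]]]'

```text
t: 12.02
tcp_pos: [0.564, -0.2418, 0.035]
tool_rot: [-0.014, 1.0, 0.001, -0.002]
force: [-2.3, 1.5, 2.1]
finger_gap: 0.65
gripper_force: 1.4
```

Call:
servo_tool --rows '[[[0,0,0,0.02,0,0,0.3],[0,0,0,0.04,0,0,0.3],[0,0,0,0.035,0,-0.03,0.3],[0,0,0,0.02,0,-0.041,0.3],[0,0,0,0,0,-0.041,0.3],[0,0,0,0,0,-0.041,0.3],[0,0,0,0,0,-0.041,0.3],[0,0,0,0,0,-0.041,0.3]]]'

```text
t: 12.68
tcp_pos: [0.455, -0.2456, 0.2661]
tool_rot: [-0.013, 1.0, -0.0, 0.001]
force: [0.4, -1.6, -0.1]
finger_gap: 0.65
gripper_force: 0.0
```

Call:
servo_tool --rows '[[[0,0,0,0,0,-0.041,0.3],[0,0,0,0,0,-0.041,0.3],[0,-7,0,0,0,0,0.3],[0,-7,0,0,0,0,0.3],[0,-7,0,0,0,0,0.3],[0,0,0,0,0,0,0.3],[0,0,0,0,0,0,0.3]]]'

```text
t: 13.27
tcp_pos: [0.454, -0.2457, 0.3458]
tool_rot: [-0.012, 0.983, 0.003, 0.181]
force: [0.5, -0.0, 0.4]
finger_gap: 0.65
gripper_force: 0.0
```

```bash
python3 - <<'E'
from h import *
import pickle
s=manip.sense();c=manip.camera_info('wrist');im=manip.snapshot('wrist')
print(s['t'],s['tcp_pos'],R.from_quat(s['tool_rot']).as_matrix()[:,0])
cv2.imwrite('pics/w6.png',im);pickle.dump(c,open('w6.pkl','wb'))
cv2.imwrite('pics/c6.png',cv2.resize(im[100:290,220:540],None,fx=2.5,fy=2.5,interpolation=cv2.INTER_CUBIC))
n,l,st,ce=cv2.connectedComponentsWithStats(blue(im))
for i in range(1,n):
    if st[i,4]>300: print(st[i])
E
```

```text
13.2667 [ 0.454  -0.2457  0.3458] [-0.934  -0.0224 -0.3565]
[ 279  150   69  102 4235]
[  351   169   289    97 15937]
[  96  222  107  100 6189]
[  0 272  26  65 888]
```

```bash
cat > corners.py <<'E'
from h import *
import pickle,sys
w=sys.argv[1];im=cv2.imread(f'pics/{w}.png');c=pickle.load(open(f'{w}.pkl','rb'))
n,l,st,ce=cv2.connectedComponentsWithStats(cv2.morphologyEx(blue(im),cv2.MORPH_CLOSE,np.ones((3,3))))
for i in range(1,n):
    if st[i,4]>3000 and st[i,1]<220:
        k=cv2.convexHull(cv2.findContours((l==i).astype('u1'),0,2)[0][0]);print(st[i],cv2.approxPolyDP(k,2.5,True).reshape(-1,2).tolist())
# bottom-most blue row and blue runs just above the back-rim row (+ rail-coloured / bright card runs below)
m=blue(im)
for r in range(236,256,3):
    x=np.flatnonzero(np.diff(np.r_[0,(m[r]>0).astype(int),0]));print(r,[(a,b) for a,b in x.reshape(-1,2).tolist() if b-a>3 and a>260])
g=cv2.cvtColor(im,cv2.COLOR_BGR2HSV)
for r in range(252,284,4):
    q=((g[r,:,1]<60)&(g[r,:,2]>60)).astype(int);x=np.flatnonzero(np.diff(np.r_[0,q,0])).reshape(-1,2);print('card',r,[(a,b) for a,b in x.tolist() if b-a>20 and 260<a<520])
E
python3 corners.py w6
```

```text
[ 279  150   69  102 4244] [[345, 150], [345, 250], [282, 250], [279, 212], [281, 152]]
[  351   169   289    97 15996] [[639, 210], [639, 225], [608, 262], [359, 265], [354, 261], [351, 240], [357, 170], [558, 169]]
236 [(280, 347), (351, 372), (394, 508), (514, 578), (611, 631)]
239 [(281, 347), (351, 374), (394, 508), (513, 576), (610, 628)]
242 [(281, 346), (352, 388), (394, 575), (610, 626)]
245 [(281, 346), (352, 389), (394, 574), (609, 624)]
248 [(282, 346), (352, 376), (392, 577), (608, 621)]
251 [(288, 318), (321, 329), (331, 335), (353, 375), (393, 579), (605, 620)]
254 [(353, 375), (395, 418), (420, 487), (488, 581), (592, 617)]
card 252 []
card 256 []
card 260 []
card 264 [(290, 336), (502, 540)]
card 268 [(290, 336), (429, 475), (497, 542)]
card 272 [(290, 337), (430, 477), (499, 546)]
card 276 [(289, 338), (431, 480), (501, 530)]
card 280 []
```

View pics/c6.png

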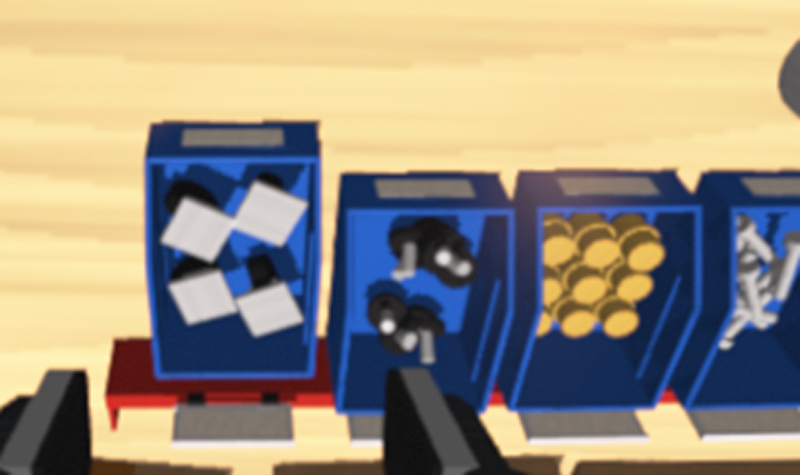

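Crop shows bin_b about 25 mm short and nearly square, with its back rim at (155,378)-(315,376), its front rim at (147,159)-(320,158), and card_b at (172,440)-(294,440). n2's back rim starts at (337,412).

```bash
python3 - <<'E'
from h import *
import pickle
c=pickle.load(open('w6.pkl','rb'))
f=lambda p,z:cast(c,np.array(p)/2.5+[220,100],z)[:,:2]
for n,b,fr,k in (('b',[[155,378],[315,376]],[[147,159],[320,158]],[[172,440],[294,440]]),('n2',[[337,412],[487,410]],[[349,211],[513,209]],None),('c',[[512,409],[660,406]],[[540,208],[701,207]],[[523,440],[649,439]])):
    B=f(b,.075);F=f(fr,.04);print(n,'back',B.mean(0),B[1]-B[0],'front',F.mean(0),F[1]-F[0],'card',k and f(k,.095).mean(0))
E
```

```text
b back [ 0.7176 -0.2392] [-0.0042  0.1015] front [ 0.5782 -0.2434] [-0.003   0.0975] card [ 0.7548 -0.2396]
n2 back [ 0.7473 -0.1213] [-0.0036  0.0995] front [ 0.6105 -0.1256] [-0.0039  0.0974] card None
c back [ 0.7423 -0.0051] [-0.004   0.0999] front [ 0.6057 -0.0119] [-0.0034  0.098 ] card [ 0.7508 -0.0094]
```

Call:
servo_tool --rows '[[[0,7,0,0,0,0,0.3],[0,7,0,0,0,0,0.3],[0,7,-0.4,0,0,0,0.3],[0,0,0,0,0,0.035,0.3],[0,0,0,0,0,0.04,0.3],[0,0,0,0,0,0.04,0.3],[0,0,0,0,0,0.04,0.3],[0,0,0,0,0,0.04,0.3]]]'

```text
t: 13.98
tcp_pos: [0.4576, -0.2464, 0.1493]
tool_rot: [-0.018, 1.0, -0.002, 0.001]
force: [1.1, -0.6, 0.0]
finger_gap: 0.649
gripper_force: 0.0
```

Call:
servo_tool --rows '[[[0,0,0,-0.01,0,0.04,0.3],[0,0,0,-0.02,0,0.035,0.3],[0,0,0,-0.02,-0.001,0.02,0.3],[0,0,0,-0.02,0,0.01,0.3],[0,0,0,-0.015,0,0,0.3],[0,0,0,-0.01,0,0,0.3],[0,0,0,0,0,0,0.3]]]'

```text
t: 14.57
tcp_pos: [0.5543, -0.2441, 0.0455]
tool_rot: [-0.018, 1.0, -0.002, 0.001]
force: [0.6, -0.3, 0.0]
finger_gap: 0.65
gripper_force: 0.0
```

Call:
servo_tool --rows '[[[0,0,0.3,0,0,0.009,0.3],[0,0,0,-0.005,0,0,0.3],[0,0,0,-0.006,0,0,0.3],[0,0,0,-0.006,0,0,0.3],[0,0,0,-0.006,0,0,0.3],[0,0,0,-0.006,0,0,0.3],[0,0,0,-0.006,0,0,0.3],[0,0,0,-0.003,0,0,0.3]]]'

```text
t: 15.23
tcp_pos: [0.5889, -0.2425, 0.037]
tool_rot: [-0.014, 1.0, -0.0, 0.0]
force: [-4.2, 0.2, 0.7]
finger_gap: 0.65
gripper_force: 2.1
```

Call:
servo_tool --rows '[[[0,0,0,-0.003,0,0,0.3],[0,0,0,-0.003,0,0,0.3]]]'

```text
t: 15.4
tcp_pos: [0.5938, -0.2421, 0.037]
tool_rot: [-0.015, 1.0, 0.0, -0.001]
force: [-4.9, 0.2, 1.8]
finger_gap: 0.649
gripper_force: 2.5
```

Call:
servo_tool --rows '[[[0,0,0,-0.003,0,0,0.3],[0,0,0,-0.003,0,0,0.3],[0,0,0,-0.002,0,0,0.3]]]'

```text
t: 15.65
tcp_pos: [0.6012, -0.242, 0.037]
tool_rot: [-0.015, 1.0, 0.0, -0.002]
force: [-9.8, -2.2, 5.5]
finger_gap: 0.651
gripper_force: 5.2
```

Call:
servo_tool --rows '[[[0,0,0,-0.002,0,0,0.3],[0,0,0,-0.001,0,0,0.3]]]'

```text
t: 15.82
tcp_pos: [0.6013, -0.242, 0.0371]
tool_rot: [-0.015, 1.0, 0.001, -0.005]
force: [-15.4, -2.6, 8.3]
finger_gap: 0.653
gripper_force: 8.0
```

Call:
servo_tool --rows '[[[0,0,0,-0.002,0,0,0.3],[0,0,0,0,0,0,0.3],[0,0,0,0.015,0,0,0.3],[0,0,0,0.04,0,0,0.3],[0,0,0,0.04,0,-0.02,0.3],[0,0,0,0.03,0,-0.041,0.3],[0,0,0,0.02,0,-0.041,0.3],[0,0,0,0.005,0,-0.041,0.3]]]'

```text
t: 16.48
tcp_pos: [0.4649, -0.2454, 0.168]
tool_rot: [-0.013, 1.0, 0.001, -0.001]
force: [0.8, -0.5, 0.9]
finger_gap: 0.651
gripper_force: 0.0
```

Call:
servo_tool --rows '[[[0,0,0,0,0,-0.041,0.3],[0,0,0,0,0,-0.041,0.3],[0,0,0,0,0,-0.041,0.3],[0,0,0,0,0,-0.041,0.3],[0,0,0,0,0,-0.041,0.3],[0,-7,0,0,0,0,0.3],[0,-7,0,0,0,0,0.3],[0,-7,0,0,0,0,0.3]]]'

```text
t: 17.15
tcp_pos: [0.4697, -0.2473, 0.3765]
tool_rot: [-0.015, 0.982, -0.002, 0.189]
force: [-0.0, 0.7, 0.7]
finger_gap: 0.654
gripper_force: 0.0
```

Call:
servo_tool --rows '[[[0,0,0,0,0,0,0.3],[0,0,0,0,0,0,0.3],[0,0,0,0,0,0,0.3]]]'

```text
t: 17.4
tcp_pos: [0.4684, -0.247, 0.3739]
tool_rot: [-0.014, 0.983, 0.001, 0.183]
force: [0.3, -0.3, 0.1]
finger_gap: 0.647
gripper_force: 0.0
```

```bash
python3 - <<'E'
from h import *
import pickle
s=manip.sense();c=manip.camera_info('wrist');im=manip.snapshot('wrist')
print(s['t'],s['tcp_pos'],s['force'])
cv2.imwrite('pics/w7.png',im);pickle.dump(c,open('w7.pkl','wb'))
E
python3 corners.py w7
```

```text
17.4 [ 0.4684 -0.247   0.3739] [ 0.3411 -0.2956  0.115 ]
[ 283  153   64   95 3605] [[344, 153], [346, 226], [343, 245], [286, 245], [283, 226], [285, 153]]
[  351   153   284    95 15777] [[634, 184], [634, 205], [605, 245], [359, 246], [354, 242], [351, 219], [358, 153], [550, 153]]
[ 103  208  103  102 7162] [[185, 212], [205, 253], [189, 301], [123, 309], [107, 290], [103, 253], [134, 209]]
236 [(284, 346), (353, 416), (419, 576), (592, 614)]
239 [(285, 345), (354, 415), (421, 482), (487, 611)]
242 [(286, 344), (354, 414), (421, 480), (489, 547), (553, 608)]
245 [(286, 344), (355, 412), (425, 471), (491, 535), (555, 606)]
248 []
251 []
254 []
card 252 [(291, 337), (382, 406), (428, 474), (495, 539)]
card 256 [(290, 338), (384, 408), (429, 478), (497, 544)]
card 260 []
card 264 []
card 268 []
card 272 []
card 276 []
card 280 []
```

```bash
python3 - <<'E'
from h import *
a=cv2.imread('pics/top0.png').astype(int);b=manip.snapshot('top').astype(int)
for n,(u,v) in dict(can=(274,195),carton=(362,244),marker=(312,240),tape=(165,213),wrap=(172,258),scanner=(480,215),knife=(458,265),n1=(279,155),c=(317,155),n2=(356,152)).items():
    print(n,np.abs(a-b)[v-15:v+15,u-12:u+12].mean().round(1))
E
```

```text
can 31.2
carton 35.8
marker 29.9
tape 26.0
wrap 29.3
scanner 57.3
knife 53.3
n1 25.1
c 23.6
n2 15.8
```

```bash
python3 - <<'E'
from h import *
a=cv2.imread('pics/top0.png');b=manip.snapshot('top');print(a.mean(),b.mean())
for n,(u,v) in dict(can=(274,195),carton=(362,244),marker=(312,240),tape=(165,213),wrap=(172,258),scanner=(480,215),knife=(458,265),n1=(279,155),c=(317,155),n2=(356,152)).items():
    t=a[v-22:v+22,u-22:u+22];w=b[v-32:v+32,u-32:u+32];_,s,_,p=cv2.minMaxLoc(cv2.matchTemplate(w,t,cv2.TM_CCOEFF_NORMED));print(n,round(s,2),p[0]-10,p[1]-10)
E
```

```text
116.28945833333333 124.98463020833333
can 0.83 0 0
carton 0.29 0 7
marker 0.99 0 0
tape 1.0 0 0
wrap 1.0 0 0
scanner 0.37 3 -9
knife 0.26 -10 -10
n1 0.94 0 0
c 1.0 0 0
n2 0.71 0 0
```

Call:
servo_tool --rows '[[[0,7,0,0,0.02,0,0.3],[0,7,0,0,0.03,0,0.3],[0,7,0,0.01,0.04,0,0.3],[0,0,0,0,0.041,0,0.3],[0,0,0,0,0.041,0,0.3],[0,0,0,0,0.041,0,0.3],[0,0,0,0,0.041,0,0.3],[0,0,0,0,0.041,0,0.3]]]'

```text
t: 18.22
tcp_pos: [0.4495, 0.0511, 0.3716]
tool_rot: [-0.015, 1.0, -0.0, 0.0]
force: [0.8, 0.0, -0.3]
finger_gap: 0.647
gripper_force: 0.0
```

Call:
servo_tool --rows '[[[0,0,0,0,0.041,0,0.3],[0,0,0,0,0.041,0,0.3],[0,0,0,0,0.041,0,0.3],[0,0,0,0,0.041,0,0.3],[0,0,0,0,0.041,0,0.3],[0,0,0,0,0.03,0,0.3],[0,0,0,0,0.02,0,0.3],[0,0,0,0,0,0,0.3]]]'

```text
t: 18.88
tcp_pos: [0.4415, 0.3084, 0.371]
tool_rot: [-0.017, 1.0, 0.001, 0.0]
force: [0.5, 0.0, -0.3]
finger_gap: 0.65
gripper_force: 0.0
```

```bash
python3 - <<'E'
from h import *
s=manip.sense();print(s['t'],s['tcp_pos'],s['force'])
a=cv2.imread('pics/top0.png');b=manip.snapshot('top')
for n,(u,v) in dict(can=(274,195),carton=(362,244),marker=(312,240),scanner=(480,215),knife=(458,265),n1=(279,155),c=(317,155),n2=(356,152)).items():
    t=a[v-22:v+22,u-22:u+22];w=b[v-32:v+32,u-32:u+32];_,q,_,p=cv2.minMaxLoc(cv2.matchTemplate(w,t,cv2.TM_CCOEFF_NORMED));print(n,round(q,2),p[0]-10,p[1]-10)
m=blue(b)
for r in (130,140,150,160,170): print(r,[x for x in np.flatnonzero(np.diff(np.r_[0,(m[r,200:440]>0).astype(int),0])).reshape(-1,2).tolist() if x[1]-x[0]>3])
E
```

```text
18.8833 [0.4415 0.3084 0.371 ] [ 0.4772  0.028  -0.3015]
can 0.83 0 0
carton 0.79 0 0
marker 0.99 0 0
scanner 1.0 0 0
knife 1.0 0 0
n1 0.94 0 0
c 1.0 0 0
n2 0.71 0 0
130 [[23, 55], [61, 95], [100, 135], [138, 174], [176, 182], [191, 212]]
140 [[61, 78], [83, 95], [101, 134], [139, 146], [160, 174], [176, 181], [208, 212]]
150 [[62, 71], [89, 95], [139, 175], [177, 198], [206, 213]]
160 [[50, 56], [62, 73], [86, 95], [131, 135], [140, 144], [159, 173], [177, 181], [208, 212]]
170 [[51, 56], [65, 88], [92, 96], [103, 118], [119, 126], [131, 135], [140, 173], [178, 211]]
```

```bash
python3 -c "
from station import manip
print(manip.sign_off())"
```

```text
the job is handed in; nothing more can be done
None
```

I pushed bin_a and bin_b back against the rail; both measured square, with bin_b centred to about 2 mm and bin_a to about 3 mm of its card. A before/after check showed no sign that anything else had moved, and I handed the job in at about 19 s.

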